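# Close the raised hold-down clamp of the stack trimmer through its guard window

## Robot

A 7-joint arm with a two-finger parallel gripper is mounted at the origin on the work surface. World frame = base frame: x ahead of the robot, y to its left, z up, the work surface at z = 0. Lengths are in m, angles in degrees, forces in N, time in s.
With the tool pointing down it reaches from about 0.425 to 0.875 m from the base axis. Payload 9.9 kg.
Tool frame: the origin (TCP) lies at the very end of the fingers, on their centre line; the grasp point (between the pads) lies r.hold_point_z behind it (r.hold_point_z is the distance from the TCP to the grasp point, in m); z points along the fingers, y is the line along which they close (so a half turn about z gives the same grasp; the last joint's range is limited). The gripper opens to 85 mm and grips with 20 to 120 N. Pads are 22 mm wide; open, the fingers measure 114 mm over their backs; the gripper's body (76 mm by 85 mm) begins 54 mm behind the grasp point. The pads swing forward as they close: fully open they stand 13 mm farther back than shut.
Start: joints at [64.985, 32.985, 1.427, 82.34, -0.859, 64.687, -3.237], TCP at [0.233, -0.633, 0.231] pointing down, gripper open.
Joint ranges: [-157.87, 157.87], [-19.46, 123.44], [-87.15, 90], [11.01, 140.99], [-62.26, 242.26], [9.8, 113.94], [-161.44, 161.44]. Speed limits (degrees/s): [127.2, 127.2, 172.46, 172.46, 180, 180, 180].

## Interface

Orientations are given as a 3x3 rotation matrix whose columns are the frame's x, y, z axes.
In Python, from station import r, snapshot gives the robot as it stands.
- The arm moves only by the tool jog_arm, never from a script. Its argument "motion" is a list that holds one entry, the list of rows, each a list of 4 numbers: the shift along the tool's x, y, z in cm, then the turn about the tool's z in rad. A call has exactly 10 rows; each row shifts and turns the commanded pose from where the row before left it, along the tool's axes as they then stand; what a row does not reach is not made up. A row lasts 1/12 s, in which the tool goes at most 41.7 mm and 7.16 degrees, less where a joint would pass 70% of its speed; a pose out of reach is approached as far as the arm can. A call is refused whole if a number of a shift passes 4.17 or a number of a turn 0.125, either way. A call with a gripper value outside its range is refused whole. "gripper" is the opening, from 0 (shut) to 1 (fully open), set as the call begins (left out, the last holds). The fingers move at their own pace and stop on an object; "newtons" is the grip in N (left out, the last holds). Time passes only in rows, so rows that do not move let the fingers close, or fill a call up. It gives the time, the measured TCP pose, the force, the opening and the grip force at its end, in the units of the state.
- r.read_state(): the state, without advancing time (a new reading comes with each control period).
- snapshot(name): name is "scene" or "top" or "wrist"; returns a dict with "image" (400x640x3 uint8, red, green, blue), "fov_y" (degrees; the focal length in pixels is half the picture's height over the tangent of half this angle, whatever the lens; pixels are square), "cx", "cy" (the principal point, pixels), "dist_coeffs" ([k1, k2, p1, p2, k3] as OpenCV has them; the pictures are not rectified), "R" (3x3) and "t" (3): a world point X has camera coordinates R X + t; the wrist camera has in their place "mount" (4x4, takes a point from camera to tool coordinates, whose origin is the TCP and whose axes are the flange's). Camera axes: x right, y down, z forward; pixel columns grow to the right and rows downward; lengths in m; the calibration is good to about 2 mm. A picture is of the moment at which its call begins: read the wrist's pose just before it. There is no depth.
- r.sign_off(): hands the job in; it is judged then, once.
The state is a dict: "time_s": time; "joint_pos": joint angles; "qd": joint speeds; "tau": joint torques, N m; "tcp_pos": TCP position; "tcp_rot": TCP orientation; "contact_force": force on the tool from outside, world axes, zero at the start; "torque": the same for the moment, N m; "finger_gap": finger opening in m; "grasp_force": force on a finger pad.
Only numpy, scipy, OpenCV 4.12 (cv2) and the standard library are available. Lean on these libraries where they do the work, as an engineer would, in place of code of your own. Each camera call takes 0.05 s, during which the arm holds its last target. There are 200 camera calls.

## Task

On the stack trimmer, one of the two hold-down levers under the safety guard is still standing up. With closed fingers, reach down through the guard window above that lever and press it fully down, then withdraw. Do not touch the guard or the body of the trimmer, leave the other lever alone, and do not disturb the things standing around.

Things in the scene. Friction and masses are not known exactly. Their poses are not given: they have to be found in the camera images.
- trimmer: white desktop stack trimmer fixed to the table: bed 290 mm deep (from 90 mm before to 200 mm behind the origin along its x), 420 mm wide (its y), 50 mm high, with brochures on it and a folded cutting arm (up to 85 mm high) along its -y edge. Origin on the table midway between the windows; x points away from the operator, z up. Carries the guard; does not move.
- guard: safety guard: a level grey top plate 4 mm thick, 160 mm (its x, from -60 to +100 mm) by 300 mm (its y), with clear side walls. Origin on the upper face of the plate, 160 mm above the table, midway between the windows; axes parallel to the trimmer's. Two windows, each 80 mm (x) by 90 mm (y), centred 75 mm either side of the origin along y.
- raised_pad (a point): centre of the upper face of the black pad (34 mm along guard x, 46 mm along guard y, 12 mm thick) at the end of the raised lever, below the middle of its window within 2 mm. Starts 14 to 19 mm below the guard's upper face; about 40 mm below when fully down. The hinge lies 75 mm from it towards guard +x; the pad tilts up 0.17 rad when raised, down 0.17 rad when fully down, dropping 25 mm.
- raised_lever (a joint): joint value in rad of the hold-down lever of the clamp that is still raised at the start: 0 = lever fully raised, 0.34 = fully down at its stop; it grows as the pad is pressed down. A stiff friction hinge: about 6 N straight down on the pad moves it, it stays where it is left and does not spring back. This is the one to press.
- closed_pad (a point): centre of the upper face of the black pad (34 mm along guard x, 46 mm along guard y, 12 mm thick) at the end of the lowered lever, below the middle of its window within 2 mm. About 40 mm below the guard's upper face. The hinge lies 75 mm from it towards guard +x; the pad tilts up 0.17 rad when raised, down 0.17 rad when fully down, dropping 25 mm.
- closed_lever (a joint): joint value in rad of the hold-down lever of the clamp that is already down at the start: 0 = lever fully raised, 0.34 = fully down at its stop; it grows as the pad is pressed down. A stiff friction hinge: about 6 N straight down on the pad moves it, it stays where it is left and does not spring back. Leave it alone.
- closed_clamp: the steel clamp block, with its lever, of the clamp that is already down; origin under its hinge, 75 mm from its pad towards guard +x, 70 mm above the table. Same shape as the other clamp, under the other window; which side it is on varies.
- tin: loose bystander: closed paint tin, 84 mm across, 100 mm high, standing on the table beside the trimmer; origin at the centre of its underside.
- tape: loose bystander: roll of tape lying flat, 90 mm across, 24 mm high, on the table beside the trimmer; origin at the centre of its underside.
- stapler: loose bystander: stapler 130 mm long (its x), 34 mm wide, 55 mm high, on the table beside the trimmer; origin at the centre of its underside.

How it is judged (in metres and radians):
At the end, for the whole second after the job is handed in: The lever that was raised is down (joint above 0.29 of 0.34 rad, the pad within about 4 mm of its stop) and at rest, and the other lever is still down (above 0.29 rad) (value of joint each of raised_lever, closed_lever above 0.29 rad and velocity of joint raised_lever between -0.05 and 0.05 rad/s); the robot touches nothing.
It fails at once if the robot touches the guard or the body of the trimmer (contact force between trimmer and the fingers above 0.5 N or contact force between trimmer and the arm above 0.5 N).
It fails at once if the robot touches the clamp that is already down (contact force between closed_clamp and the fingers above 0.5 N or contact force between closed_clamp and the arm above 0.5 N).
It fails at once if the tin, the tape or the stapler is moved by more than 10 mm or lifted (distance of any of tin, tape, stapler from where it was at the start of the episode above 0.01 m).
It also fails if it takes over 32 s, if anything falls off the work surface, if the arm or the gripper's body presses on something with over 40 N, if the wrist force passes 120 N, or if a joint passes its speed limit or range.

## Working session

There is one attempt and no reset: what is moved stays moved. The work goes in short steps, Python scripts to look and compute and a tool call to move; the robot and the scene stay as the last step left them, time stands still between calls to the robot, and variables do not carry over. Pictures are saved under pics/ and viewed, at most 10 in all, crops included, and the job is handed in when it is done.

Besides the shell and the picture viewer there is one more tool, called after "Call:" as name(argument=value, ...) on one line, values as JSON. jog_arm: Moves the arm, as the interface text tells. Its arguments: {"type":"object","properties":{"motion":{"type":"array"},"gripper":{"type":"number"},"newtons":{"type":"number"}},"required":["motion"]}

```bash
mkdir -p pics; python3 - <<'E'
from station import r,snapshot
import cv2,pickle
s=r.read_state(); print(s['time_s'],s['tcp_pos'],s['tcp_rot'],s['finger_gap'],r.hold_point_z)
for n in ['scene','top']:
    d=snapshot(n); cv2.imwrite(f'pics/{n}0.png',d['image'][:,:,::-1]); pickle.dump(d,open(f'{n}.pkl','wb'))
    print({k:v for k,v in d.items() if k!='image'})
E
```

```text
0.0 [ 0.23305947 -0.63300724  0.23045454] [[ 9.38401715e-01  3.45545639e-01 -6.58338884e-04]
 [ 3.45546251e-01 -9.38400533e-01  1.49272600e-03]
 [-1.01980602e-04 -1.62826317e-03 -9.99998669e-01]] 0.08519197114840682 0.0187
{'fov_y': 47.233623593995446, 'cx': 322.5541398163188, 'cy': 195.9108345249634, 'dist_coeffs': array([0.00539469, 0.        , 0.        , 0.        , 0.        ]), 'R': array([[ 0.50080976,  0.86546475, -0.01266295],
       [ 0.60955249, -0.36303484, -0.70473504],
       [-0.61452042,  0.34521946, -0.70935758]]), 't': array([-0.3285742 , -0.22320729,  1.45956325])}
{'fov_y': 53.24686967771136, 'cx': 322.27485305900035, 'cy': 197.2771133756195, 'dist_coeffs': array([-0.03930732,  0.        ,  0.        ,  0.        ,  0.        ]), 'R': array([[ 0.02159599, -0.99954261,  0.02117024],
       [-0.99864076, -0.02257155, -0.04698048],
       [ 0.04743684, -0.02012688, -0.99867145]]), 't': array([0.02458661, 0.55055696, 1.16269065])}
```

View pics/scene0.png

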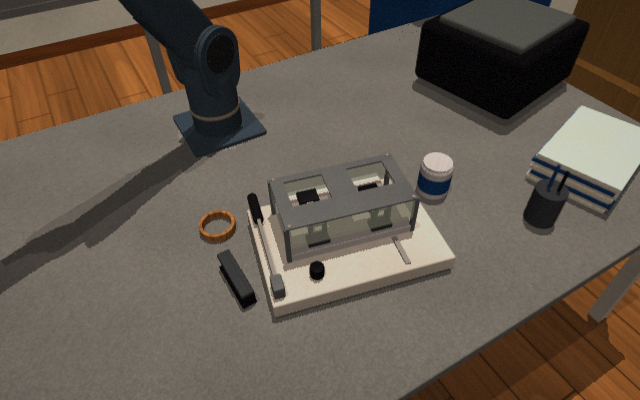

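View pics/top0.png

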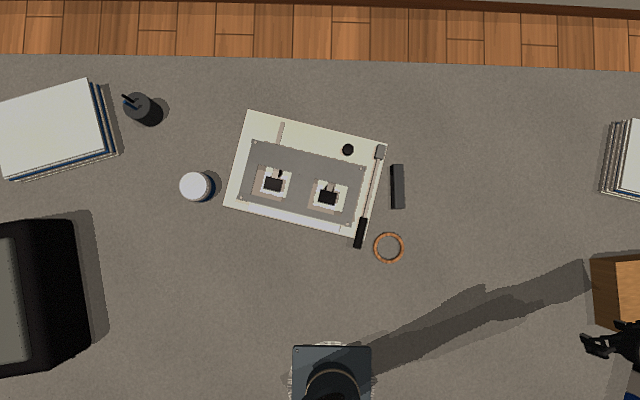

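The trimmer sits ahead of the robot. In the top view the plate's windows are at about (273,180) and (329,195), the tin is at (197,186), the tape at (389,247) and the stapler at (397,187). I'll zoom in for the corners.

```bash
python3 - <<'E'
import cv2,pickle
d=pickle.load(open('top.pkl','rb'))['image'][120:240,220:380,::-1]
cv2.imwrite('pics/topc.png',cv2.resize(d,None,fx=5,fy=5,interpolation=cv2.INTER_CUBIC))
d=pickle.load(open('scene.pkl','rb'))['image'][145:265,265:425,::-1]
cv2.imwrite('pics/scenec.png',cv2.resize(d,None,fx=5,fy=5,interpolation=cv2.INTER_CUBIC))
E
```

```text
(no output)
```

View pics/topc.png

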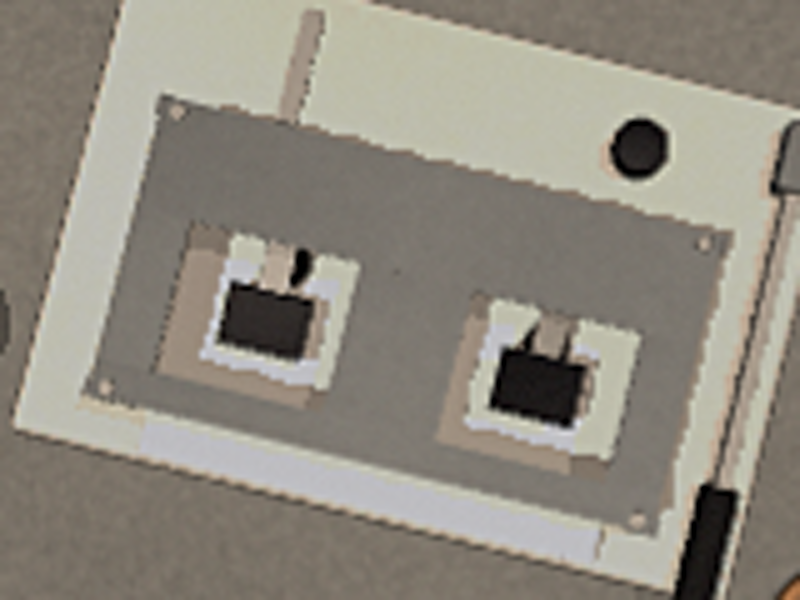

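View pics/scenec.png

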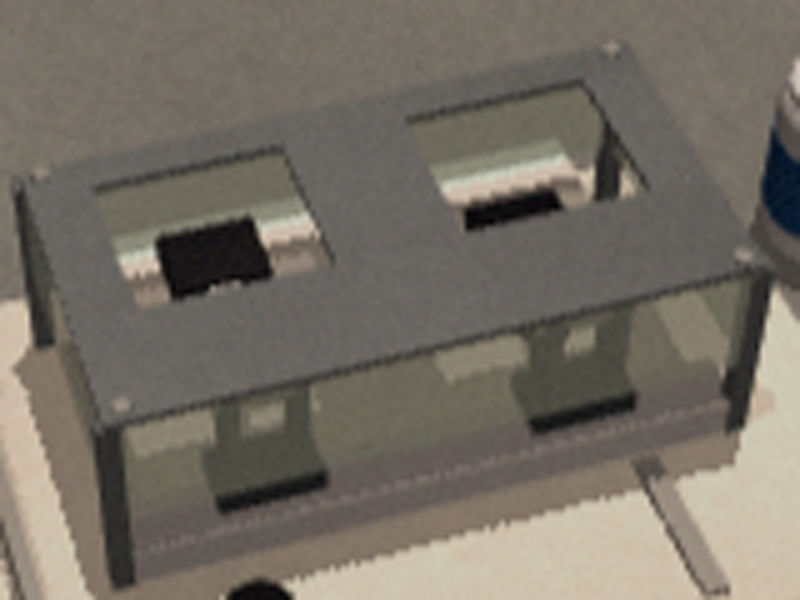

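The scene view shows the pad high in its window near the cutting arm, at crop (215,255). That is the guard's -y side, which is the right window in the top view. I'll fit the guard pose from the plate corners in both views.

```bash
cat >h.py <<'E'
import numpy as np,cv2,pickle
def K(d):
    f=200/np.tan(np.radians(d['fov_y']/2)); return np.array([[f,0,d['cx']],[0,f,d['cy']],[0,0,1.]])
def proj(d,X): return cv2.projectPoints(np.float64(X),cv2.Rodrigues(d['R'])[0],d['t'],K(d),d['dist_coeffs'])[0][:,0]
def unproj(d,uv,z):
    n=cv2.undistortPoints(np.float64(uv)[:,None],K(d),d['dist_coeffs'])[:,0]
    v=np.c_[n,np.ones(len(n))]@d['R']; c=-d['R'].T@d['t']
    return c+v*((z-c[2])/v[:,2])[:,None]
E
python3 - <<'E'
from h import *
from scipy.optimize import least_squares
G=np.array([[.1,.15],[.1,-.15],[-.06,-.15],[-.06,.15]])
T=np.array([[162,95],[733,232],[655,537],[80,403]]); S=np.array([[770,262],[95,425],[12,178],[622,45]])
D={n:pickle.load(open(n+'.pkl','rb')) for n in('top','scene')}
uv={'top':(T+.5)/5-.5+[220,120],'scene':(S+.5)/5-.5+[265,145]}
def W(p,g=G):
    c,s=np.cos(p[2]),np.sin(p[2]); return np.c_[g@np.array([[c,s],[-s,c]])+p[:2],np.full(len(g),.16)]
for ns in(['top'],['scene'],['top','scene']):
    o=least_squares(lambda p:np.concatenate([(proj(D[n],W(p))-uv[n]).ravel() for n in ns]),[.45,0,0.2])
    print(ns,o.x,np.abs(o.fun).max()); 
p=o.x
print('windows',W(p,np.array([[0,-.075],[0,.075]])))
d=D['top']
for nm,q,z in(('tin',(197,186),.1),('tape',(389,247),.02),('stap',(397,187),.05)): print(nm,unproj(d,[q],z))
# raised / other pad top-view centroid at two heights
for nm,q in(('R',(537,388)),('L',(266,321))):
    for z in(.145,.12):
        x=unproj(d,[(np.array(q)+.5)/5-.5+[220,120]],z)[0,:2]-p[:2]; c,s=np.cos(p[2]),np.sin(p[2]); print(nm,z,c*x[0]+s*x[1],-s*x[0]+c*x[1])
E
```

```text
['top'] [ 0.55937893  0.09925748 -0.21431795] 1.4976702356248097
['scene'] [ 0.56003509  0.09817178 -0.22169201] 0.8324511373073165
['top', 'scene'] [ 0.5595806   0.09873253 -0.21763722] 1.5957604179142209
windows [[0.54338636 0.02550175 0.16      ]
 [0.57577484 0.1719633  0.16      ]]
tin [[0.5687559  0.38028274 0.1       ]]
tape [[ 0.40833832 -0.16146905  0.02      ]]
stap [[ 0.58248888 -0.17640561  0.05      ]]
R 0.145 0.0003350104354019768 -0.07332544001221182
R 0.12 0.001678568100303049 -0.07384793484239426
L 0.145 0.0006829668663656842 0.07256685376843199
L 0.12 0.0020348768951325737 0.07554636497822002
```

The raised lever is under the window at (0.543, 0.026). I'll shut the fingers, align with the guard by turning +0.57 rad, and travel high.

Call:
jog_arm(motion=[[[0,0,-0.4,0.114],[0,0,-0.4,0.114],[0,0,-0.4,0.114],[0,0,-0.4,0.114],[0,0,-0.4,0.114],[0.6,-2.8,0,0],[0.6,-2.8,0,0],[0.6,-2.8,0,0],[0.6,-2.8,0,0],[0.6,-2.8,0,0]]], gripper=0)

```text
time_s: 0.93
tcp_pos: [0.293, -0.5017, 0.2509]
tcp_rot: [[0.976, -0.216, -0.0], [-0.216, -0.976, 0.001], [-0.001, -0.001, -1.0]]
contact_force: [0.5, -0.1, -0.6]
finger_gap: 0.0001
grasp_force: 0.0
```

Call:
jog_arm(motion=[[[0.6,-2.8,0,0],[0.6,-2.8,0,0],[0.6,-2.8,0,0],[0.6,-2.8,0,0],[0.6,-2.8,0,0],[0.6,-2.8,0,0],[0.6,-2.8,0,0],[0.6,-2.8,0,0],[0.6,-2.8,0,0],[0.6,-2.8,0,0]]])

```text
time_s: 1.77
tcp_pos: [0.4118, -0.2413, 0.2512]
tcp_rot: [[0.976, -0.216, -0.0], [-0.216, -0.976, 0.0], [-0.0, -0.0, -1.0]]
contact_force: [0.4, -0.5, -0.0]
finger_gap: 0.0002
grasp_force: 0.0
```

Call:
jog_arm(motion=[[[0.6,-2.8,0,0],[0.6,-2.8,0,0],[0.6,-2.8,0,0],[0.6,-2.8,0,0],[0.6,-2.8,0,0],[0.6,-2.8,0,0],[0.6,-2.8,0,0],[0,0,0,0],[0,0,0,0],[0,0,0,0]]])

```text
time_s: 2.6
tcp_pos: [0.4944, -0.0608, 0.251]
tcp_rot: [[0.977, -0.215, -0.001], [-0.215, -0.977, -0.0], [-0.001, 0.001, -1.0]]
contact_force: [0.7, -0.1, 0.5]
finger_gap: 0.0
grasp_force: 0.0
```

```bash
cat >>h.py <<'E'
def err(s,tgt):
    Rr=np.array(s['tcp_rot']); e=Rr.T@(np.array(tgt)-s['tcp_pos'])
    print('t',s['time_s'],'tcp',np.round(s['tcp_pos'],4),'shift cm',np.round(e*100,2),'turn',round(np.arctan2(Rr[1,0],Rr[0,0])+.2176,3),'zaxis',np.round(Rr[:,2],3),'F',np.round(s['contact_force'],1),'gap',s['finger_gap'])
E
python3 - <<'E'
from h import *
from station import r,snapshot
s=r.read_state(); err(s,[.5434,.0255,.18])
d=snapshot('wrist'); cv2.imwrite('pics/w1.png',d['image'][:,:,::-1])
print(d['mount'],d['fov_y'])
d['rot'],d['pos']=s['tcp_rot'],s['tcp_pos']; pickle.dump(d,open('w1.pkl','wb'))
E
```

```text
t 2.6 tcp [ 0.4944 -0.0608  0.251 ] shift cm [ 2.93 -9.49  7.09] turn 0.0 zaxis [-0.001 -0.    -1.   ] F [ 0.7 -0.1  0.5] gap 4.531711231828618e-05
[[ 8.26286561e-05 -9.61633630e-01 -2.74336937e-01  6.90571717e-02]
 [ 9.99999996e-01  6.85026995e-05  6.10714558e-05 -1.02594124e-03]
 [-3.99355450e-05 -2.74336941e-01  9.61633632e-01 -1.42240222e-01]
 [ 0.00000000e+00  0.00000000e+00  0.00000000e+00  1.00000000e+00]] 70.07550273193425
```

View pics/w1.png

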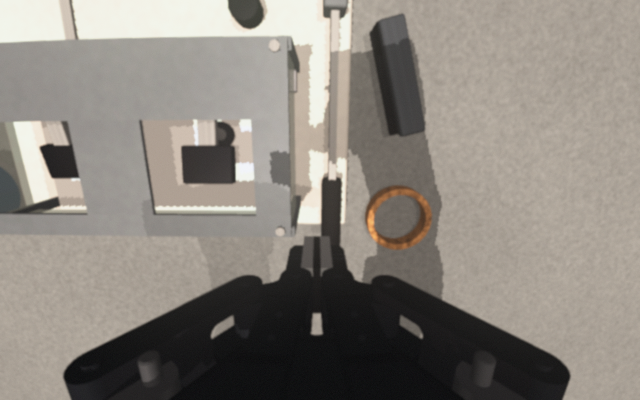

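The wrist view shows the target window with corners at about (141,120), (254,120), (257,212) and (155,213), and its pad centred at (208,164). The right edge of the plate runs from (291,37) to (293,235). I'll cross-check the pose with these.

```bash
python3 - <<'E'
from h import *
d=pickle.load(open('w1.pkl','rb'))
M=d['mount'];Rw=np.array(d['rot'])@M[:3,:3];c=np.array(d['rot'])@M[:3,3]+d['pos']
d['R']=Rw.T;d['t']=-Rw.T@c
p=[.5596,.0987,-.2176];cs,sn=np.cos(p[2]),np.sin(p[2])
def g(q,z):
    x=unproj(d,[q],z)[0,:2]-p[:2];return np.round([1e3*(cs*x[0]+sn*x[1]),1e3*(-sn*x[0]+cs*x[1])],1)
for q in[(141,120),(254,120),(257,212),(155,213),(291,37),(293,235)]: print(q,g(q,.16))
print('pad',g((208,164),.144),g((181,146),.147),g((235,184),.141))
P=np.array([[.04,-.03],[.04,-.12],[-.04,-.12],[-.04,-.03],[.1,-.15],[-.06,-.15]])
W=np.c_[P@np.array([[cs,sn],[-sn,cs]])+p[:2],np.full(6,.16)]
print(proj(d,W).round())
E
```

```text
(141, 120) [ 40.3 -28.8]
(254, 120) [  39.6 -119.6]
(257, 212) [ -36.8 -117.8]
(155, 213) [-37.9 -28.4]
(291, 37) [  98.9 -150.1]
(293, 235) [ -58.2 -148.3]
pad [  2.3 -73.4] [ 18.4 -52.7] [-16.4 -95.1]
[[142. 120.]
 [254. 119.]
 [260. 215.]
 [157. 215.]
 [291.  35.]
 [295. 237.]]
```

All three views agree within 2 mm. I'll centre over the window, then descend to just above the plate.

Call:
jog_arm(motion=[[[0.7,-2.4,0,0],[0.7,-2.4,0,0],[0.7,-2.4,0,0],[0.7,-2.3,0,0],[0,0,0,0],[0,0,1.5,0],[0,0,1.5,0],[0,0,1.5,0],[0,0,1.5,0],[0,0,0,0]]])

```text
time_s: 3.48
tcp_pos: [0.5409, 0.0246, 0.1889]
tcp_rot: [[0.976, -0.217, -0.004], [-0.217, -0.976, -0.001], [-0.004, 0.002, -1.0]]
contact_force: [-0.8, 0.4, 0.1]
finger_gap: -0.0002
grasp_force: 0.0
```

```bash
python3 - <<'E'
from h import *
from station import r,snapshot
err(r.read_state(),[.5434,.0255,.12])
a=snapshot('scene')['image'][130:260,260:420,::-1];b=snapshot('wrist')['image'][:,:,::-1]
cv2.imwrite('pics/c2.png',np.vstack([cv2.resize(a,(370,300)),cv2.resize(b,(370,231))]))
E
```

```text
t 3.4833 tcp [0.5409 0.0246 0.1889] shift cm [ 0.25 -0.16  6.89] turn -0.002 zaxis [-0.004 -0.001 -1.   ] F [-0.8  0.4  0.1] gap -0.00024347467128295458
```

View pics/c2.png

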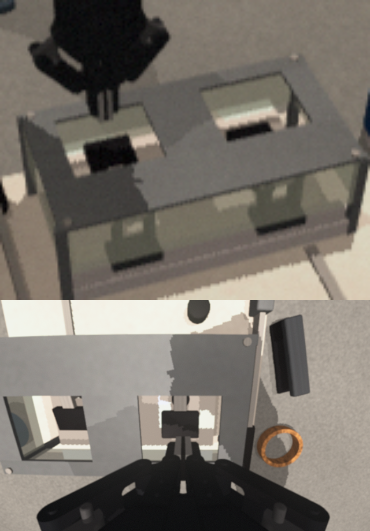

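The closed fingers hang over the target window, whose pad is directly ahead. I'll make a small correction, then enter the window.

Call:
jog_arm(motion=[[[0.1,-0.15,0,0],[0,0,0.8,0],[0,0,0.8,0],[0,0,0.8,0],[0,0,0.8,0],[0,0,0.4,0],[0,0,0.4,0],[0,0,0.4,0],[0,0,0.4,0],[0,0,0,0]]])

```text
time_s: 4.42
tcp_pos: [0.5438, 0.0277, 0.1427]
tcp_rot: [[0.977, -0.215, -0.001], [-0.215, -0.977, 0.0], [-0.001, 0.0, -1.0]]
contact_force: [-0.6, 0.2, -0.3]
finger_gap: 0.0001
grasp_force: 0.0
```

```bash
python3 - <<'E'
from h import *
from station import r,snapshot
err(r.read_state(),[.5434,.0255,.12])
a=snapshot('scene')['image'][130:260,260:420,::-1];b=snapshot('wrist')['image'][:,:,::-1]
cv2.imwrite('pics/c3.png',np.vstack([cv2.resize(a,(370,300)),cv2.resize(b,(370,231))]))
E
```

```text
t 4.4167 tcp [0.5438 0.0277 0.1427] shift cm [0.01 0.22 2.27] turn 0.001 zaxis [-0.001  0.    -1.   ] F [-0.6  0.2 -0.3] gap 0.00011658156786063564
```

View pics/c3.png

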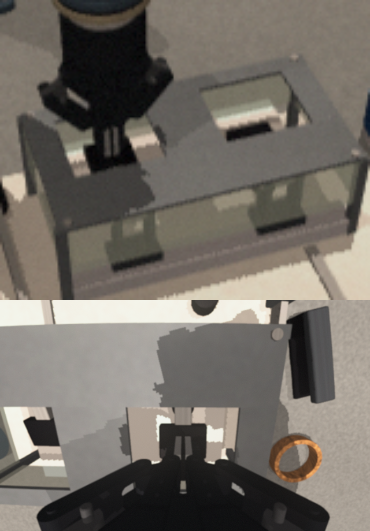

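The tip is inside the window over the pad with clearance on all sides, and there is no contact yet. I'll press slowly.

Call:
jog_arm(motion=[[[-0.1,0.15,0.1,0],[0,0,0.15,0],[0,0,0.15,0],[0,0,0.15,0],[0,0,0.15,0],[0,0,0.15,0],[0,0,0.15,0],[0,0,0,0],[0,0,0,0],[0,0,0,0]]])

```text
time_s: 5.35
tcp_pos: [0.5431, 0.0261, 0.1332]
tcp_rot: [[0.976, -0.216, 0.001], [-0.216, -0.976, -0.0], [0.001, 0.0, -1.0]]
contact_force: [0.6, 0.9, -0.4]
finger_gap: -0.0001
grasp_force: 0.0
```

Call:
jog_arm(motion=[[[0,0,0.2,0],[0,0,0.2,0],[0,0,0.2,0],[0,0,0.2,0],[0,0,0.2,0],[0,0,0,0],[0,0,0,0],[0,0,0,0],[0,0,0,0],[0,0,0,0]]])

```text
time_s: 6.18
tcp_pos: [0.5427, 0.0264, 0.1232]
tcp_rot: [[0.977, -0.215, -0.0], [-0.215, -0.977, 0.0], [-0.0, -0.0, -1.0]]
contact_force: [0.6, -0.6, 0.4]
finger_gap: -0.0
grasp_force: 0.2
```

```bash
python3 - <<'E'
from h import *
from station import r,snapshot
err(r.read_state(),[.5434,.0255,.12])
a=snapshot('scene')['image'][130:260,260:420,::-1];b=snapshot('wrist')['image'][:,:,::-1]
cv2.imwrite('pics/c4.png',np.vstack([cv2.resize(a,(370,300)),cv2.resize(b,(370,231))]))
E
```

```text
t 6.1833 tcp [0.5427 0.0264 0.1232] shift cm [0.09 0.07 0.32] turn 0.0 zaxis [-0.  0. -1.] F [ 0.6 -0.6  0.4] gap -1.8857104241888368e-05
```

View pics/c4.png

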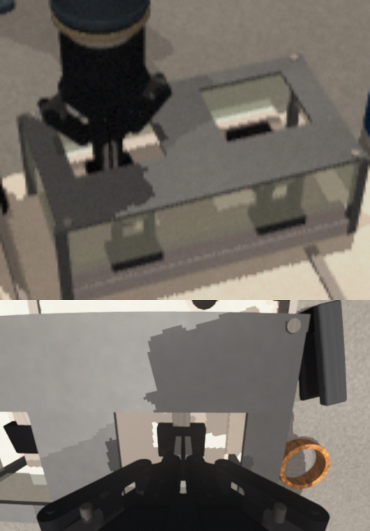

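The pad has gone down with the finger, and the knuckles are still above the plate. I'll keep going in 1 mm steps until the stop shows in the force.

Call:
jog_arm(motion=[[[0,0,0.1,0],[0,0,0,0],[0,0,0.1,0],[0,0,0,0],[0,0,0,0],[0,0,0,0],[0,0,0,0],[0,0,0,0],[0,0,0,0],[0,0,0,0]]])

```text
time_s: 7.12
tcp_pos: [0.5428, 0.0264, 0.1213]
tcp_rot: [[0.977, -0.215, 0.0], [-0.215, -0.977, 0.0], [0.0, -0.0, -1.0]]
contact_force: [0.4, -1.3, 3.5]
finger_gap: 0.0
grasp_force: 2.1
```

Call:
jog_arm(motion=[[[0,0,0.1,0],[0,0,0,0],[0,0,0,0],[0,0,0,0],[0,0,0,0],[0,0,0,0],[0,0,0,0],[0,0,0,0],[0,0,0,0],[0,0,0,0]]])

```text
time_s: 7.95
tcp_pos: [0.5429, 0.0264, 0.1209]
tcp_rot: [[0.976, -0.216, 0.001], [-0.216, -0.976, 0.0], [0.001, -0.0, -1.0]]
contact_force: [-2.3, -0.5, 11.7]
finger_gap: -0.0003
grasp_force: 5.8
```

Call:
jog_arm(motion=[[[0,0,0.1,0],[0,0,0,0],[0,0,0,0],[0,0,0,0],[0,0,0,0],[0,0,0,0],[0,0,0,0],[0,0,0,0],[0,0,0,0],[0,0,0,0]]])

```text
time_s: 8.78
tcp_pos: [0.5429, 0.0264, 0.1206]
tcp_rot: [[0.976, -0.216, 0.001], [-0.216, -0.976, 0.0], [0.001, -0.0, -1.0]]
contact_force: [-5.7, 0.6, 20.1]
finger_gap: 0.0002
grasp_force: 10.5
```

The force rises to 20 N with no further travel, so the lever is at its hard stop. I'll withdraw straight up.

Call:
jog_arm(motion=[[[0,0,-0.3,0],[0,0,-0.5,0],[0,0,-0.8,0],[0,0,-1,0],[0,0,-1,0],[0,0,-1.5,0],[0,0,-2,0],[0,0,-2,0],[0,0,-2,0],[0,0,0,0]]])

```text
time_s: 9.62
tcp_pos: [0.5446, 0.0265, 0.2348]
tcp_rot: [[0.976, -0.216, 0.006], [-0.216, -0.976, 0.001], [0.006, -0.002, -1.0]]
contact_force: [1.7, 0.7, -0.3]
finger_gap: -0.0001
grasp_force: 0.0
```

Call:
jog_arm(motion=[[[-2,0,0,0],[-2,0,0,0],[-2,0,0,0],[-1,0,0,0],[0,0,0,0],[0,0,0,0],[0,0,0,0],[0,0,0,0],[0,0,0,0],[0,0,0,0]]])

```text
time_s: 10.45
tcp_pos: [0.4748, 0.0413, 0.2301]
tcp_rot: [[0.976, -0.216, -0.0], [-0.216, -0.976, -0.0], [-0.0, 0.0, -1.0]]
contact_force: [0.2, 0.1, 0.5]
finger_gap: -0.0
grasp_force: 0.0
```

```bash
python3 - <<'E'
from h import *
from station import r,snapshot
err(r.read_state(),[.5434,.0255,.12])
a=snapshot('scene')['image'][130:260,260:420,::-1];b=snapshot('wrist')['image'][:,:,::-1]
cv2.imwrite('pics/c5.png',np.vstack([cv2.resize(a,(370,300)),cv2.resize(b,(370,231))]))
E
```

```text
t 10.45 tcp [0.4748 0.0413 0.2301] shift cm [ 7.04  0.06 11.01] turn 0.0 zaxis [-0. -0. -1.] F [0.2 0.1 0.5] gap -4.515110192048821e-05
```

View pics/c5.png

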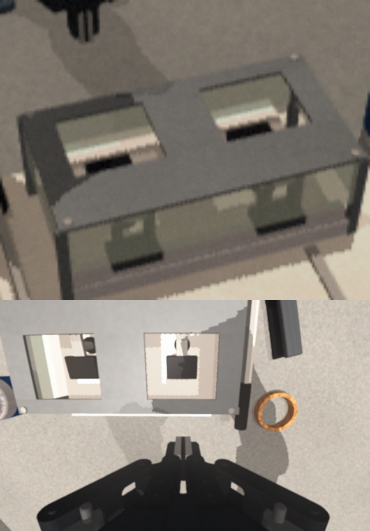

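Both pads now sit equally low in their windows, at (108,163) and (248,130) in the scene crop. The arm is clear of everything.

```bash
python3 -c "
from station import r
print(r.sign_off())"
```

```text
the job is handed in; nothing more can be done
None
```

The raised lever is pressed down to its hard stop (about 20 N with almost no further travel), the arm is withdrawn clear, and the job was handed in at about 10.5 s; no verdict came back.

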